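# Clamp a plaster mould in its cradle

### The arm

A 6-joint arm with a two-finger parallel gripper is mounted at the origin on the work surface. World frame = base frame: x ahead of the robot, y to its left, z up, the work surface at z = 0. Lengths are in m, angles in degrees, forces in N, time in s.
With the tool pointing down it reaches from about 0.3 to 0.75 m from the base axis. Payload 8.5 kg.
Tool frame: the origin (TCP) lies on the centre line of the jaws, within the pads' length; the fingertips stand 11 mm ahead of it and the grasp point (between the pads) lies 8 mm behind it; z points along the fingers, y is the line along which they close (so a half turn about z gives the same grasp; the last joint's range is limited). The gripper opens to 85 mm and grips with 20 to 120 N. Pads are 22 mm wide; open, the fingers measure 114 mm over their backs; the gripper's body (76 mm by 85 mm) begins 54 mm behind the grasp point. The pads swing forward as they close: fully open they stand 13 mm farther back than shut.
Start: joints at [-82.065, 21.807, 74.336, -0, 83.858, -12.336], TCP at [0.191, -0.516, 0.242] pointing down, gripper open.
Joint ranges: [-178.18, 178.18], [-50.72, 133.34], [12.68, 142.11], [-81.47, 261.47], [9.98, 163.14], [-165.26, 165.26]. Speed limits (degrees/s): [136.94, 136.94, 180, 180, 180, 180].

### API

Orientations are given as a 3x3 rotation matrix whose columns are the frame's x, y, z axes.
In Python, from rig import env, probe_bus, get_image gives the robot as it stands (env), with the cameras as plain functions and the readings (probe_bus).
- The arm moves only by the tool tcp_steps, called after "Call:" in YAML: its name, and indented under it one key for each argument. Schema: {"type":"object","properties":{"ticks":{"type":"array","items":{"type":"object","properties":{"tx":{"type":"number"},"ty":{"type":"number"},"tz":{"type":"number"},"yaw":{"type":"number"},"finger_gap":{"type":"number"}},"additionalProperties":false,"required":["finger_gap"]},"minItems":1,"maxItems":10},"grip_force":{"type":"number"},"only":{"type":"string"},"quiet":{"type":"boolean"},"lines":{"type":"string"}},"required":["ticks"],"additionalProperties":false}. ticks is a list of rows, 1 to 10 of them, each an object with the fields tx, ty, tz (the shift in shares of the most that a row can go, 1 being 50 mm), yaw (a turn about the tool's z in a scale on which 1.0 is 45 degrees), finger_gap (the finger opening in m); a field left out counts as zero (the opening has to be given); each row shifts and turns the commanded pose from where the row before left it, along the tool's axes as they then stand; what a row does not reach is not made up. A row lasts 1/10 s, in which the tool goes at most 0.05 m and 8.59 degrees, less where a joint would pass 70% of its speed; a pose out of reach is approached as far as the arm can. The fingers move at their own pace and stop on an object; grip_force is the grip in N (left out, the last holds). Time passes only in rows, so rows that do not move let the fingers close. The tool returns the time, the measured TCP pose, the force, the opening and the grip force at its end. only (a regular expression) keeps the lines of the reply that match it, lines (a string "A,B") keeps lines A to B, and quiet returns only ok. Shift and turn numbers lie between -1 and 1, and a call with a number outside is refused. Input that does not fit is refused with a message, and nothing moves.
- probe_bus.observe(): the state, without advancing time (a new reading comes with each control period).
- get_image(name): name is "scene" or "top" or "wrist"; returns a dict with "pixels" (480x640x3 uint8, red, green, blue), "K" (3x3 intrinsics, pixels), "extrinsics" (4x4, takes a point from world to camera coordinates). Camera axes: x right, y down, z forward; pixel columns grow to the right and rows downward; lengths in m; the calibration is good to about 2 mm. A picture is of the moment at which its call begins. There is no depth.
- env.close_job(): hands the job in; it is judged then, once.
The state is a dict: "time_s": time; "q": joint angles; "qvel": joint speeds; "joint_efforts": joint torques, N m; "position": TCP position; "tool_rot": TCP orientation; "ft_force": force on the tool from outside, world axes, zero at the start; "wrist_torque": the same for the moment, N m; "grip_width": finger opening in m; "gripper_force": force on a finger pad.
Only numpy, scipy, OpenCV 4.12 (cv2) and the standard library are available. Lean on these libraries where they do the work, as an engineer would, in place of code of your own. Each camera call takes 0.05 s, during which the arm holds its last target. There are 200 camera calls.

### The job

With the fingertips, push the loose plaster mould along its guide rails, without lifting it, until it is fully home against the end stop. Only then push the toggle clamp's handle over towards the mould, past its dead point, until it snaps into lock and the rubber pad holds the mould down. Leave everything else on the table where it is.

Things in the scene. Friction and masses are not known exactly. Their poses are not given: they have to be found in the camera images.
- cradle: Fixed plywood clamping board, 270 x 280 x 18 mm, spanning x -155..+115, y -155..+125 mm. Origin: at table height under the centre of the mould when home. z up; x runs away from the robot (within 0.4 rad), along two guide rails to the end stop. Rails: inner faces y = -48 and +48 mm, x -145..+75 mm, tops 34 mm above the table.
- end_stop (a point): Middle of the lower edge of the end stop's near face, on the board's top: cradle x = 70, y = 0, z = 18 mm. The stop is a wooden bar across the rails, 22 mm thick, its top 52 mm above the table.
- mould: Loose plaster block with a thin grey parting line, 140 (x) x 90 (y) x 50 mm high, 0.5 to 0.9 kg. Origin: centre of its underside, axes as the cradle's. Lies on the board (18 mm up) between the rails, 3 mm play each side, 30 to 60 mm short of the end stop; home is cradle x = 0. To be pushed on its near face, 70 mm from its origin towards the robot; slides against 3 to 14 N of friction.
- handle_pivot (a point): Pivot of the clamp's handle: cradle x = 0, y = -105, z = 100 mm, its axis along the cradle's x. Steel clamp right of the rails: foot x -35..+35, y -133..-67 mm, cheeks up to 106 mm high. Its hold-down arm starts raised, within 12 mm of x = 0, its end about 185 mm high at y about -45 mm, and swings down over the mould as the handle is pushed.
- clamp_handle (a joint): Handle angle, rad. 0 = open (start): leaning 50 degrees from upright, away from the mould, to the cradle's -y. Grows as it is pushed up and over to +y: 0.87 = upright, 0.98 = dead point, 1.19 = locked at its stop, 18 degrees past upright. Up to the dead point a spring resists, at most about 0.8 N m, and drives it back; beyond it the handle snaps into lock by itself.
- handle_tip (a point): End of the handle, 130 mm from the pivot, on its centre line: a flat steel bar with a round black rubber sleeve, 18 mm in diameter, on its outer 77 mm. Cradle frame: x = 0, y = -205, z = 184 mm at the start; 230 mm high when upright; y = -65, z = 223 mm when locked.
- clamp_pad: Spring-loaded rubber pad, 22 mm in diameter, under the end of the hold-down arm; origin at the centre of its underside, z along its spindle. Raised at the start. Locked, it presses on the middle of the top of the mould with about 7 N.
- clay_egg: Bystander, to be left alone: leather-hard grey clay egg form, 72 mm across, 95 mm high, standing left of the cradle. Origin: centre of its underside.
- modelling_tool: Bystander, to be left alone: wooden modelling tool, 10 mm thick, about 170 mm long along its x, lying on the cradle board left of the guide rails. Origin: centre of its underside.
- tumbler: Bystander, to be left alone: closed steel drinking tumbler, 76 mm across, 155 mm high, beyond the cradle. Origin: centre of its underside.
- water_jug: Bystander, to be left alone: empty clear plastic jug with a handle, 100 mm across, 110 mm high, left of the cradle. Origin: centre of its underside.
- bead_tub: Bystander, to be left alone: open white plastic tub, 100 x 100 mm, 45 mm high, left of the cradle. Origin: centre of its underside.
- rib: Bystander, to be left alone: flat wooden rib, 6 mm thick, about 86 x 60 mm, lying on the table right of the cradle. Origin: centre of its underside.
- glaze_jar: Bystander, to be left alone: closed glaze jar, 64 mm across, 90 mm high, beyond the end stop. Origin: centre of its underside.

How it is judged (in metres and radians):
On the way, in this order (a step that is already met when the one before it is completed fails the run):
1. the mould is home against the end stop (within 5 mm) while the clamp is still open (handle below 0.4 rad) (x of mould in the frame of cradle above -0.005 m and angle between the x axis of mould and the x axis of cradle, either way round below 0.06 rad and z of mould in the frame of cradle below 0.022 m and value of joint clamp_handle below 0.4 rad), for 0.2 s.
2. the handle has snapped into lock (above 1.12 rad) and the pad presses on the mould (value of joint clamp_handle above 1.12 rad and contact force between clamp_pad and mould above 3 N), for 0.2 s.
At the end, for the whole second after the job is handed in: The mould lies flat on the board, within 5 mm of the end stop and square to it (0.06 rad); the handle is locked (above 1.12 rad) and the pad presses on the mould with more than 3 N; the mould is at rest (all of step 2 and x of mould in the frame of cradle above -0.005 m and angle between the x axis of mould and the x axis of cradle, either way round below 0.06 rad and z of mould in the frame of cradle below 0.022 m and linear speed of mould below 0.01 m/s); the robot touches nothing.
It fails at once if the mould is lifted more than 8 mm off the board (z of mould in the frame of cradle above 0.026 m).
It fails at once if the handle is pushed past its dead point before the mould is home (value of joint clamp_handle above 1 rad and x of mould in the frame of cradle below -0.008 m).
It fails at once if a bystander is moved more than 15 mm or tipped (distance of any of clay_egg, modelling_tool, tumbler, water_jug, bead_tub, rib, glaze_jar from where it was at the start of the episode above 0.015 m or angle between any of clay_egg, tumbler, water_jug, glaze_jar's own z axis and vertical above 0.3 rad).
It also fails if it takes over 54 s, if anything falls off the work surface, if the arm or the gripper's body presses on something with over 40 N, if the wrist force passes 120 N, or if a joint passes its speed limit or range.

## Working session

There is one attempt and no reset: what is moved stays moved. The work goes in short steps, Python scripts to look and compute and a tool call to move; the robot and the scene stay as the last step left them, time stands still between calls to the robot, and variables do not carry over. Pictures are saved under pics/ and viewed, at most 10 in all, crops included, and the job is handed in when it is done.

```bash
ls; mkdir -p pics
```

Run:
```python
from rig import env, probe_bus, get_image
import cv2,numpy as np
for n in("top","scene"):
    d=get_image(n);cv2.imwrite(f"pics/{n}0.png",d["pixels"][...,::-1]);np.savez(f"{n}0.npz",**d);print(n,d["K"].round(1).tolist(),d["extrinsics"].round(3).tolist())
o=probe_bus.observe();print(o["time_s"],o["position"],o["tool_rot"],o["ft_force"])
```

```text
pics
rig.py
top [[512.5, 0.0, 318.3], [0.0, 512.5, 246.4], [0.0, 0.0, 1.0]] [[-0.002, -1.0, 0.008, 0.157], [-0.998, 0.002, -0.07, 0.595], [0.07, -0.009, -0.998, 1.093], [0.0, 0.0, 0.0, 1.0]]
scene [[446.9, 0.0, 321.4], [0.0, 446.9, 237.3], [0.0, 0.0, 1.0]] [[-0.117, 0.993, -0.016, -0.067], [0.693, 0.07, -0.717, -0.319], [-0.711, -0.095, -0.697, 1.318], [0.0, 0.0, 0.0, 1.0]]
0.1 [ 0.19053606 -0.51569647  0.24176358] [[ 9.38051719e-01  3.46495241e-01 -1.44633876e-04]
 [ 3.46495130e-01 -9.38050875e-01  1.29647812e-03]
 [ 3.13549566e-04 -1.26627846e-03 -9.99999149e-01]] [0.00127132 0.00066515 0.34906355]
```

View pics/top0.png

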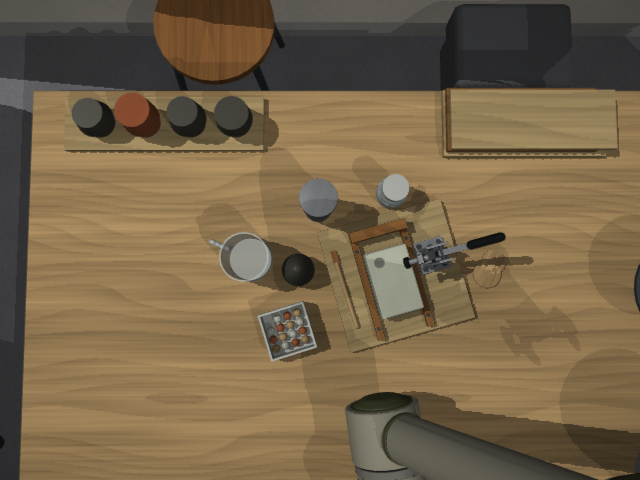

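View pics/scene0.png

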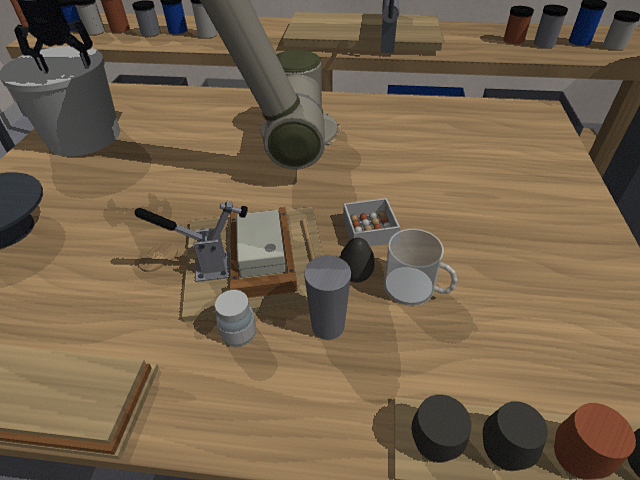

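Top view: the board's corners are at about (320,230), (440,201), (476,317) and (352,351). The white mould top is around (393,282), the end stop bar around (378,231), and the handle tip near (505,237). The rib outline at (488,275) lies under the handle. The egg, tub and jug are to the left, and the tumbler (318,200) and jar (395,190) are beyond the cradle. The scene view agrees with this.

Create h.py:
```python
import numpy as np,cv2
def ray(d,uv,z):
    K,T=d["K"],d["extrinsics"];R,t=T[:3,:3],T[:3,3]
    c=-R.T@t;v=R.T@np.linalg.solve(K,[*uv,1.]);return c+v*(z-c[2])/v[2]
def proj(d,p):
    q=d["K"]@(d["extrinsics"][:3]@[*p,1.]);return q[:2]/q[2]
```

Run:
```python
from h import *
d=np.load("top0.npz");im=d["pixels"]
print("board",[ray(d,c,.018)[:2].round(3).tolist() for c in[(320,230),(440,201),(476,317),(352,351)]])
hsv=cv2.cvtColor(im,cv2.COLOR_RGB2HSV)
m=((hsv[...,1]<60)&(hsv[...,2]>130)).astype(np.uint8);w=np.zeros_like(m);w[235:325,355:430]=1
n,l,s,c=cv2.connectedComponentsWithStats(cv2.morphologyEx(m*w,cv2.MORPH_OPEN,np.ones((3,3))));i=1+s[1:,4].argmax();print(s[i])
b=cv2.boxPoints(cv2.minAreaRect(cv2.findContours((l==i).astype(np.uint8),0,2)[0][0]))
P=np.array([ray(d,c,.068)[:2] for c in b]);print("mould",b.round(1).tolist(),P.round(4).tolist(),P.mean(0),[np.linalg.norm(P[k]-P[k-1]) for k in range(4)])
cr=cv2.resize(im[190:360,310:520],None,fx=3.5,fy=3.5,interpolation=cv2.INTER_CUBIC);cv2.imwrite("pics/crop.png",cr[...,::-1])
```

```text
board [[0.631, 0.152], [0.695, -0.112], [0.442, -0.185], [0.37, 0.084]]
[ 366  244   56   75 2584]
mould [[364.3999938964844, 254.5], [404.3999938964844, 243.0], [422.79998779296875, 307.20001220703125], [382.79998779296875, 318.6000061035156]] [[0.5749, 0.0603], [0.5985, -0.0233], [0.4656, -0.0593], [0.4424, 0.0237]] [5.20334969e-01 3.56903246e-04] [np.float64(0.13746880386517724), np.float64(0.08688701139993577), np.float64(0.13777775615568474), np.float64(0.08615825511607929)]
```

View pics/crop.png

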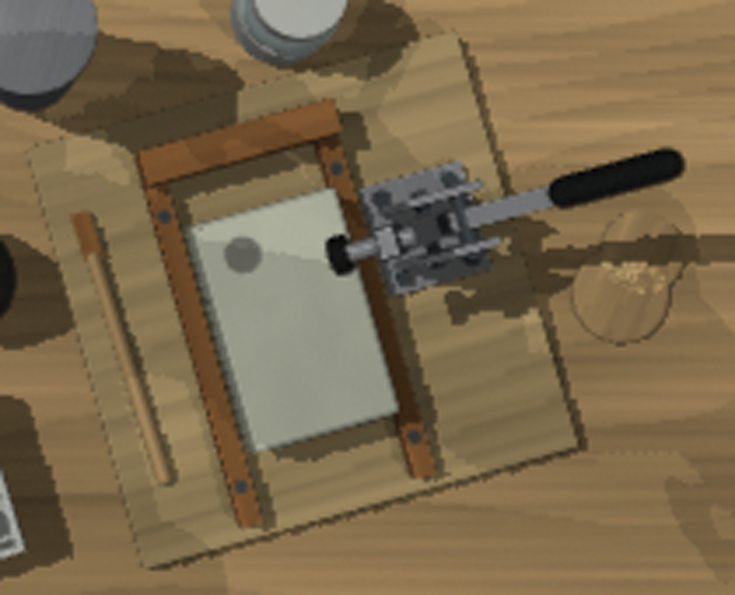

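Crop: board corners are at (30,147), (460,35), (583,446) and (148,568). The stop's near top edge runs (145,187)–(342,138), and the handle's sleeve end is at (683,163).

Run:
```python
from h import *
d=np.load("top0.npz");s=np.load("scene0.npz")
f=lambda u,v,z:ray(d,(310+(u+.5)/3.5-.5,190+(v+.5)/3.5-.5),z)[:2]
C=np.array([f(30,147,.018),f(460,35,.018),f(583,446,.018),f(148,568,.018)])
L=np.array([[.115,.125],[.115,-.155],[-.155,-.155],[-.155,.125]])
A=L-L.mean(0);B=C-C.mean(0);yaw=np.arctan2((A[:,0]*B[:,1]-A[:,1]*B[:,0]).sum(),(A*B).sum())
print("sizes",[np.linalg.norm(C[k]-C[k-1]).round(4) for k in range(4)])
R=np.array([[np.cos(yaw),-np.sin(yaw)],[np.sin(yaw),np.cos(yaw)]]);o=C.mean(0)-R@L.mean(0)
print("yaw",np.degrees(yaw),"o",o);loc=lambda p:(R.T@(p-o)).round(4)
print("resid",[loc(c)-l for c,l in zip(C,L)])
print("stop edge",loc(f(145,187,.052)),loc(f(342,138,.052)),"rail near ends",loc(f(240,527,.034)),loc(f(412,480,.034)))
print("mould top corners",*[loc(f(*c,.068)) for c in[(190,228),(335,190),(398,410),(258,450)]])
print("tip",loc(f(683,163,.184)), "pad",loc(f(340,255,.175)))
np.savez("cr.npz",yaw=yaw,o=o)
```

```text
sizes [np.float64(0.2692), np.float64(0.2787), np.float64(0.2658), np.float64(0.2791)]
yaw 15.202600762999916 o [0.5490889  0.00487545]
resid [array([3.e-04, 1.e-04]), array([-0.0028,  0.0013]), array([ 0.0014, -0.0003]), array([ 0.0011, -0.0012])]
stop edge [0.0704 0.0657] [ 0.0676 -0.0573] rail near ends [-0.1427  0.0641] [-0.1433 -0.0444]
mould top corners [0.039  0.0479] [ 0.038  -0.0414] [-0.0969 -0.0414] [-0.0975  0.0447]
tip [ 1.000e-04 -2.017e-01] pad [ 0.0012 -0.0138]
```

Add to h.py:
```python
c=np.load("cr.npz");yaw,o=float(c["yaw"]),c["o"]
R=np.array([[np.cos(yaw),-np.sin(yaw)],[np.sin(yaw),np.cos(yaw)]])
def go(ob,x,y,z):
    "tool-axis shift to cradle (x,y,z), turn needed; and current cradle pose"
    p,M=np.array(ob["position"]),np.array(ob["tool_rot"])
    t=np.array([*(o+R@[x,y]),z]);a=np.degrees(np.arctan2(M[1,0],M[0,0])-yaw)
    print("t",round(ob["time_s"],2),"cradle",(R.T@(p[:2]-o)).round(4),p[2].round(4),"F",np.round(ob["ft_force"],1),"shift",(M.T@(t-p)).round(4),"turn",round(a,2))
```

Run:
```python
from h import *
from rig import env, probe_bus, get_image
s=np.load("scene0.npz");print("pot",ray(s,(85,150),0),ray(s,(110,140),0),ray(s,(55,55),.15))
go(probe_bus.observe(),-.135,.002,.242)
```

```text
pot [ 0.16492935 -0.58226949  0.        ] [ 0.10840784 -0.535193    0.        ] [-0.11056065 -0.76230884  0.15      ]
t 0.1 cradle [-0.4825 -0.4083] 0.2418 F [0.  0.  0.3] shift [ 0.3824 -0.378   0.0004] turn 5.07
```

Careful with the scale: shifts go in shares of 50 mm and turns go in shares of 45 degrees. That gives: -0.041 m is -0.82, 0.035 m is 0.7, 2.54 degrees is 0.0564.

Call:
tcp_steps:
  ticks:
    - {"tz": -0.6, "yaw": 0.0564, "finger_gap": 0.04}
    - {"tz": -0.6, "yaw": 0.0562, "finger_gap": 0.04}
    - {"tx": 0.7, "ty": -0.82, "finger_gap": 0.04}
    - {"tx": 0.7, "ty": -0.82, "finger_gap": 0.04}
    - {"tx": 0.7, "ty": -0.82, "finger_gap": 0.04}
    - {"tx": 0.7, "ty": -0.82, "finger_gap": 0.04}
    - {"tx": 0.7, "ty": -0.82, "finger_gap": 0.04}
    - {"tx": 0.7, "ty": -0.82, "finger_gap": 0.04}
    - {"tx": 0.7, "ty": -0.82, "finger_gap": 0.04}
    - {"tx": 0.7, "ty": -0.82, "finger_gap": 0.04}

```text
time_s: 1.1
position: [0.3616, -0.1522, 0.3023]
tool_rot: [[0.965, 0.262, 0.0], [0.262, -0.965, 0.0], [0.0, -0.0, -1.0]]
ft_force: [0.5, -0.0, -0.4]
grip_width: 0.0399
gripper_force: 0.0
```

Call:
tcp_steps:
  ticks:
    - {"tx": 0.66, "ty": -0.82, "finger_gap": 0.04}
    - {"tx": 0.64, "ty": -0.82, "finger_gap": 0.04}
    - {"finger_gap": 0.04}
    - {"finger_gap": 0.04}

```text
time_s: 1.5
position: [0.4008, -0.0614, 0.3021]
tool_rot: [[0.964, 0.265, -0.001], [0.265, -0.964, -0.0], [-0.001, -0.0, -1.0]]
ft_force: [-0.1, -0.4, -0.2]
grip_width: 0.0402
gripper_force: 0.0
```

Run:
```python
from h import *
from rig import env, probe_bus, get_image
go(probe_bus.observe(),-.135,.002,.1)
```

```text
t 1.5 cradle [-0.1605 -0.0251] 0.3021 F [-0.1 -0.4 -0.2] shift [ 0.0257 -0.027   0.2021] turn 0.18
```

In the tool's units: 0.04 m is 0.8, 0.03 m is 0.6, 0.2 degrees is 0.0044.

Call:
tcp_steps:
  ticks:
    - {"tx": 0.26, "ty": -0.27, "yaw": 0.0044, "finger_gap": 0.04}
    - {"tx": 0.26, "ty": -0.27, "finger_gap": 0.04}
    - {"tz": 0.8, "finger_gap": 0.04}
    - {"tz": 0.8, "finger_gap": 0.04}
    - {"tz": 0.8, "finger_gap": 0.04}
    - {"tz": 0.8, "finger_gap": 0.04}
    - {"tz": 0.6, "finger_gap": 0.04}
    - {"finger_gap": 0.04}
    - {"finger_gap": 0.04}

```text
time_s: 2.4
position: [0.4191, -0.0308, 0.1129]
tool_rot: [[0.966, 0.257, -0.0], [0.257, -0.966, -0.0], [-0.0, 0.0, -1.0]]
ft_force: [0.3, -0.6, 0.4]
grip_width: 0.04
gripper_force: 0.0
```

Run:
```python
from h import *
from rig import env, probe_bus, get_image
import cv2
go(probe_bus.observe(),-.135,.002,.048)
d=get_image("wrist");cv2.imwrite("pics/w1.png",d["pixels"][...,::-1])
```

```text
t 2.4 cradle [-0.1348 -0.0003] 0.1129 F [ 0.3 -0.6  0.4] shift [-0.0002 -0.0023  0.0649] turn -0.32
```

View pics/w1.png

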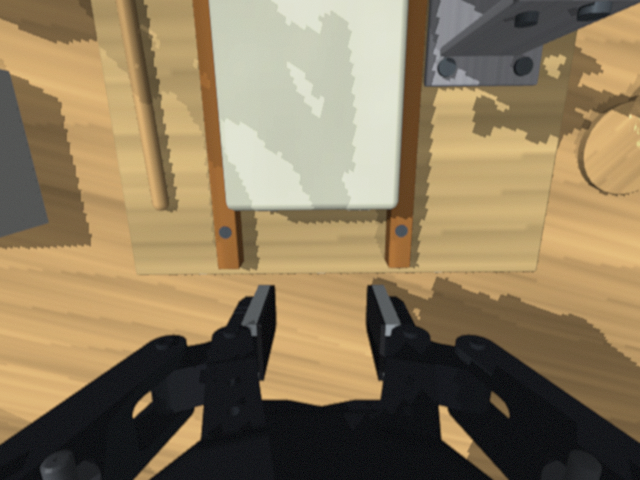

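The wrist view shows the fingers (265 and 375, row 290) centred between the rails (228 and 400). The mould's near face is square at row 207.

In the tool's units: 0.03 m is 0.6, 0.009 m is 0.18, -0.3 degrees is -0.0067.

Call:
tcp_steps:
  ticks:
    - {"ty": -0.02, "tz": 0.6, "yaw": -0.0067, "finger_gap": 0.04}
    - {"ty": -0.02, "tz": 0.6, "finger_gap": 0.04}
    - {"tz": 0.18, "finger_gap": 0.04}
    - {"tx": 0.16, "finger_gap": 0.04}
    - {"tx": 0.16, "finger_gap": 0.04}
    - {"tx": 0.12, "finger_gap": 0.04}
    - {"tx": 0.12, "finger_gap": 0.04}
    - {"tx": 0.12, "finger_gap": 0.04}
    - {"tx": 0.12, "finger_gap": 0.04}
    - {"finger_gap": 0.04}

```text
time_s: 3.45
position: [0.4577, -0.0168, 0.044]
tool_rot: [[0.964, 0.265, 0.001], [0.265, -0.964, -0.0], [0.001, 0.001, -1.0]]
ft_force: [0.5, -0.1, 0.2]
grip_width: 0.0399
gripper_force: 0.0
```

Run:
```python
from h import *
from rig import env, probe_bus, get_image
go(probe_bus.observe(),-.081,.002,.044)
```

```text
t 3.45 cradle [-0.0939  0.003 ] 0.044 F [ 0.5 -0.1  0.2] shift [ 0.0129  0.0011 -0.    ] turn 0.13
```

In the tool's units: 0.005 m is 0.1, 0.1 degrees is 0.0022.

Call:
tcp_steps:
  ticks:
    - {"tx": 0.1, "yaw": 0.0022, "finger_gap": 0.04}
    - {"tx": 0.1, "finger_gap": 0.04}

```text
time_s: 3.65
position: [0.4659, -0.0142, 0.0437]
tool_rot: [[0.965, 0.262, -0.002], [0.262, -0.965, -0.0], [-0.002, -0.0, -1.0]]
ft_force: [-5.7, -1.0, 4.2]
grip_width: 0.0398
gripper_force: 3.3
```

Call:
tcp_steps:
  ticks:
    - {"tx": 0.08, "finger_gap": 0.04}

```text
time_s: 3.75
position: [0.4699, -0.0132, 0.0437]
tool_rot: [[0.965, 0.262, -0.002], [0.262, -0.965, -0.0], [-0.002, -0.0, -1.0]]
ft_force: [-6.9, -2.3, 5.0]
grip_width: 0.0403
gripper_force: 3.5
```

Call:
tcp_steps:
  ticks:
    - {"tx": 0.06, "finger_gap": 0.04}

```text
time_s: 3.85
position: [0.4705, -0.0129, 0.0436]
tool_rot: [[0.965, 0.264, -0.008], [0.264, -0.965, -0.001], [-0.008, -0.001, -1.0]]
ft_force: [-28.1, -17.4, 21.8]
grip_width: 0.0402
gripper_force: 15.9
```

Run:
```python
from h import *
from rig import env, probe_bus, get_image
go(probe_bus.observe(),-.081,.002,.044)
d=get_image("wrist");cv2.imwrite("pics/w2.png",d["pixels"][...,::-1])
```

```text
t 3.85 cradle [-0.0805  0.0035] 0.0436 F [-28.1 -17.4  21.8] shift [-0.0005  0.0015 -0.0004] turn 0.09
```

View pics/w2.png

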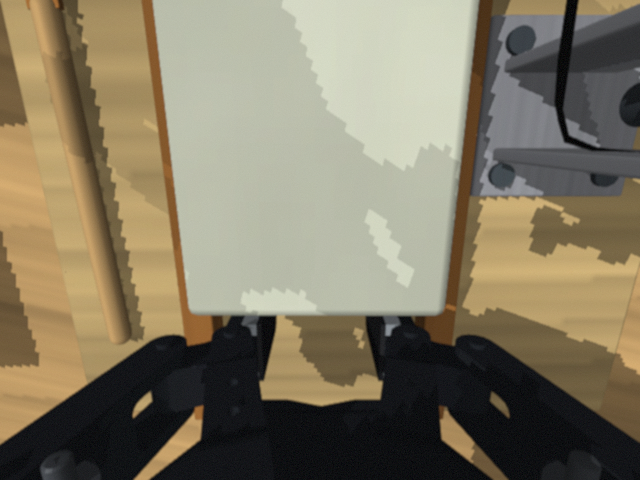

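The push stopped hard with the TCP at cradle x = -0.0805, as expected for home (near face -0.070, 11 mm finger half-width). The wrist view shows the near face straight against both fingers (row 315). Next I back off, rise and check.

In the tool's units: -0.05 m is -1, -0.04 m is -0.8.

Call:
tcp_steps:
  ticks:
    - {"tx": -0.2, "finger_gap": 0.04}
    - {"tx": -0.3, "finger_gap": 0.04}
    - {"tx": -0.2, "finger_gap": 0.04}
    - {"tz": -0.8, "finger_gap": 0}
    - {"tz": -1, "finger_gap": 0}
    - {"tz": -1, "finger_gap": 0}
    - {"tz": -1, "finger_gap": 0}
    - {"tz": -1, "finger_gap": 0}
    - {"finger_gap": 0}
    - {"finger_gap": 0}

```text
time_s: 4.9
position: [0.4396, -0.0217, 0.284]
tool_rot: [[0.965, 0.262, 0.002], [0.262, -0.965, -0.001], [0.002, 0.001, -1.0]]
ft_force: [-0.0, -0.8, -0.3]
grip_width: -0.0004
gripper_force: 0.0
```

Run:
```python
from h import *
from rig import env, probe_bus, get_image
go(probe_bus.observe(),0,-.265,.26)
d=get_image("top");im=d["pixels"];np.savez("top1.npz",**d)
hsv=cv2.cvtColor(im,cv2.COLOR_RGB2HSV)
cr=cv2.resize(im[190:360,310:520],None,fx=3.5,fy=3.5,interpolation=cv2.INTER_CUBIC);cv2.imwrite("pics/crop1.png",cr[...,::-1])
```

```text
t 4.9 cradle [-0.1126  0.0031] 0.284 F [-0.  -0.8 -0.3] shift [0.1126 0.2681 0.0246] turn 0.0
```

View pics/crop1.png

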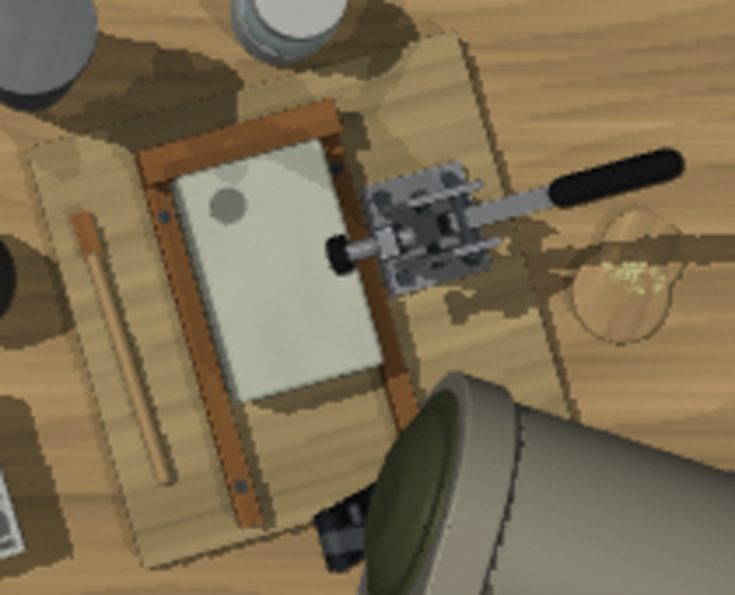

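The crop shows the mould's far edge (175–320, 178–140) flush and parallel against the stop, so it is home. The clamp is still open. Next I go to the handle's outer side.

In the tool's units: 0.03 m is 0.6, 0.013 m is 0.26.

Call:
tcp_steps:
  ticks:
    - {"tx": 0.26, "ty": 0.6, "finger_gap": 0}
    - {"tx": 0.26, "ty": 0.6, "finger_gap": 0}
    - {"tx": 0.26, "ty": 0.6, "finger_gap": 0}
    - {"tx": 0.26, "ty": 0.6, "finger_gap": 0}
    - {"tx": 0.26, "ty": 0.6, "finger_gap": 0}
    - {"tx": 0.26, "ty": 0.6, "finger_gap": 0}
    - {"tx": 0.26, "ty": 0.6, "finger_gap": 0}
    - {"tx": 0.26, "ty": 0.6, "finger_gap": 0}
    - {"tx": 0.18, "ty": 0.6, "finger_gap": 0}
    - {"finger_gap": 0}

```text
time_s: 5.95
position: [0.6201, -0.2555, 0.2791]
tool_rot: [[0.966, 0.26, -0.004], [0.26, -0.966, 0.002], [-0.004, -0.003, -1.0]]
ft_force: [-0.2, -0.6, -0.5]
grip_width: 0.0001
gripper_force: 0.0
```

Run:
```python
from h import *
from rig import env, probe_bus, get_image
go(probe_bus.observe(),0,-.26,.178)
```

```text
t 5.95 cradle [ 2.000e-04 -2.699e-01] 0.2791 F [-0.2 -0.6 -0.5] shift [ 1.000e-04 -9.600e-03  1.012e-01] turn -0.15
```

In the tool's units: 0.034 m is 0.68, -0.01 m is -0.2.

Call:
tcp_steps:
  ticks:
    - {"tz": 0.68, "finger_gap": 0}
    - {"tz": 0.68, "finger_gap": 0}
    - {"tz": 0.66, "finger_gap": 0}
    - {"ty": -0.2, "finger_gap": 0}
    - {"ty": -0.2, "finger_gap": 0}
    - {"ty": -0.2, "finger_gap": 0}
    - {"ty": -0.2, "finger_gap": 0}
    - {"ty": -0.2, "tz": -0.16, "finger_gap": 0}
    - {"ty": -0.2, "tz": -0.16, "finger_gap": 0}
    - {"finger_gap": 0}

```text
time_s: 6.95
position: [0.604, -0.1936, 0.2007]
tool_rot: [[0.965, 0.263, 0.003], [0.263, -0.965, -0.001], [0.003, 0.002, -1.0]]
ft_force: [-0.6, -0.3, 0.5]
grip_width: -0.0001
gripper_force: 0.0
```

Run:
```python
from h import *
from rig import env, probe_bus, get_image
go(probe_bus.observe(),0,-.192,.205)
d=get_image("scene");cv2.imwrite("pics/s2.png",cv2.resize(d["pixels"][130:310,80:320],None,fx=3,fy=3)[...,::-1])
```

```text
t 6.95 cradle [ 0.001  -0.2059] 0.2007 F [-0.6 -0.3  0.5] shift [-0.0009 -0.0139 -0.0043] turn 0.07
```

View pics/s2.png

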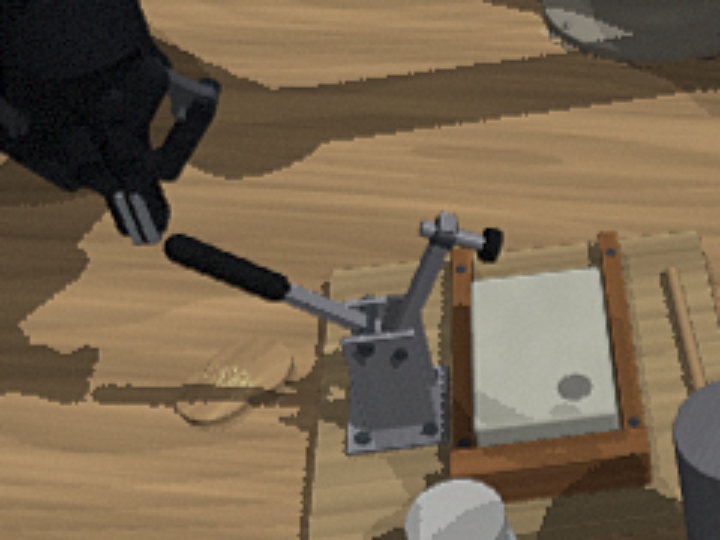

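The scene crop shows the fingertips (145,240) just beside the sleeve end (180,248), not touching and too high: they are thinner than I assumed. I back off, lower, and push again.

In the tool's units: 0.02 m is 0.4, 0.015 m is 0.3.

Call:
tcp_steps:
  ticks:
    - {"ty": 0.3, "finger_gap": 0}
    - {"ty": 0.3, "finger_gap": 0}
    - {"tz": 0.4, "finger_gap": 0}
    - {"tz": 0.24, "finger_gap": 0}
    - {"ty": -0.2, "finger_gap": 0}
    - {"ty": -0.2, "finger_gap": 0}
    - {"ty": -0.1, "finger_gap": 0}
    - {"finger_gap": 0}

```text
time_s: 7.8
position: [0.6063, -0.2009, 0.1698]
tool_rot: [[0.965, 0.262, 0.007], [0.262, -0.965, -0.007], [0.005, 0.008, -1.0]]
ft_force: [3.5, -7.4, 7.6]
grip_width: -0.0002
gripper_force: 4.3
```

Run:
```python
from h import *
from rig import env, probe_bus, get_image
go(probe_bus.observe(),0,-.192,.205)
```

```text
t 7.8 cradle [ 0.0013 -0.2136] 0.1698 F [ 3.5 -7.4  7.6] shift [-0.0011 -0.0213 -0.0354] turn 0.01
```

Call:
tcp_steps:
  ticks:
    - {"ty": -0.2, "tz": -0.06, "finger_gap": 0}
    - {"finger_gap": 0}

```text
time_s: 8.0
position: [0.6047, -0.1933, 0.1751]
tool_rot: [[0.965, 0.261, 0.012], [0.261, -0.965, -0.012], [0.008, 0.014, -1.0]]
ft_force: [3.1, -14.4, 10.9]
grip_width: 0.0001
gripper_force: 7.7
```

Run:
```python
from h import *
from rig import env, probe_bus, get_image
go(probe_bus.observe(),0,-.192,.205)
```

```text
t 8.0 cradle [ 0.0016 -0.2058] 0.1751 F [  3.1 -14.4  10.9] shift [-0.0014 -0.0134 -0.0301] turn -0.05
```

In the tool's units: -0.008 m is -0.16, -0.004 m is -0.08.

Call:
tcp_steps:
  ticks:
    - {"ty": -0.08, "tz": -0.16, "finger_gap": 0}
    - {"ty": -0.16, "tz": -0.16, "finger_gap": 0}

```text
time_s: 8.2
position: [0.5997, -0.1794, 0.1873]
tool_rot: [[0.965, 0.262, 0.003], [0.262, -0.965, -0.004], [0.002, 0.005, -1.0]]
ft_force: [-0.5, -5.0, -1.1]
grip_width: 0.0001
gripper_force: 2.4
```

Run:
```python
from h import *
from rig import env, probe_bus, get_image
go(probe_bus.observe(),0,-.192,.205)
d=get_image("scene");cv2.imwrite("pics/s3.png",cv2.resize(d["pixels"][130:310,80:320],None,fx=3,fy=3)[...,::-1])
```

```text
t 8.2 cradle [ 0.0005 -0.1911] 0.1873 F [-0.5 -5.  -1.1] shift [-0.0005  0.001  -0.0177] turn -0.04
```

View pics/s3.png

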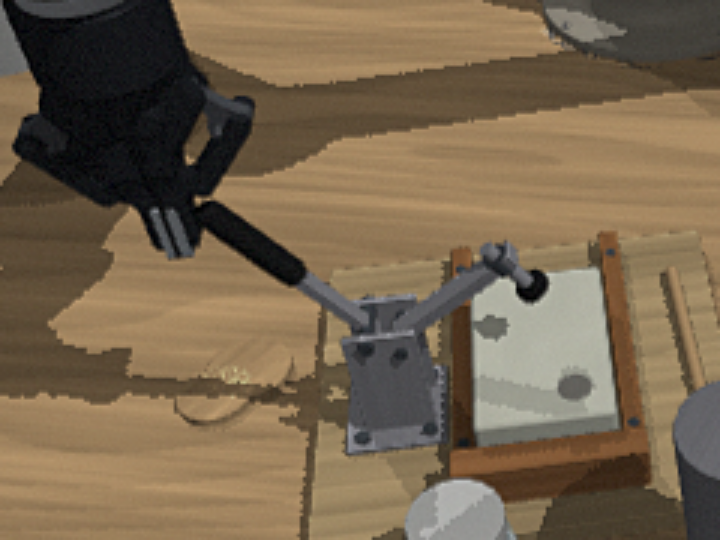

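The crop shows the fingers (180,235) on the outer side of the sleeve. The handle is rising (tip at 210,212) and the hold-down arm is swinging over the mould. I continue along the arc.

In the tool's units: -0.011 m is -0.22, -0.01 m is -0.2.

Call:
tcp_steps:
  ticks:
    - {"ty": -0.2, "tz": -0.12, "finger_gap": 0}
    - {"ty": -0.2, "tz": -0.12, "finger_gap": 0}
    - {"ty": -0.2, "tz": -0.1, "finger_gap": 0}
    - {"ty": -0.2, "tz": -0.08, "finger_gap": 0}
    - {"ty": -0.2, "tz": -0.04, "finger_gap": 0}
    - {"ty": -0.22, "finger_gap": 0}
    - {"ty": -0.22, "finger_gap": 0}
    - {"ty": -0.2, "finger_gap": 0}
    - {"ty": -0.2, "finger_gap": 0}
    - {"ty": -0.16, "finger_gap": 0}

```text
time_s: 9.25
position: [0.5724, -0.0805, 0.2081]
tool_rot: [[0.965, 0.263, -0.001], [0.263, -0.965, 0.001], [-0.001, -0.001, -1.0]]
ft_force: [0.1, -0.5, -0.7]
grip_width: -0.0001
gripper_force: 0.0
```

Run:
```python
from h import *
from rig import env, probe_bus, get_image
go(probe_bus.observe(),0,-.095,.21)
d=get_image("scene");cv2.imwrite("pics/s4.png",cv2.resize(d["pixels"][130:310,80:320],None,fx=3,fy=3)[...,::-1])
```

```text
t 9.25 cradle [ 0.0002 -0.0885] 0.2081 F [ 0.1 -0.5 -0.7] shift [-0.0002  0.0065 -0.0019] turn 0.04
```

View pics/s4.png

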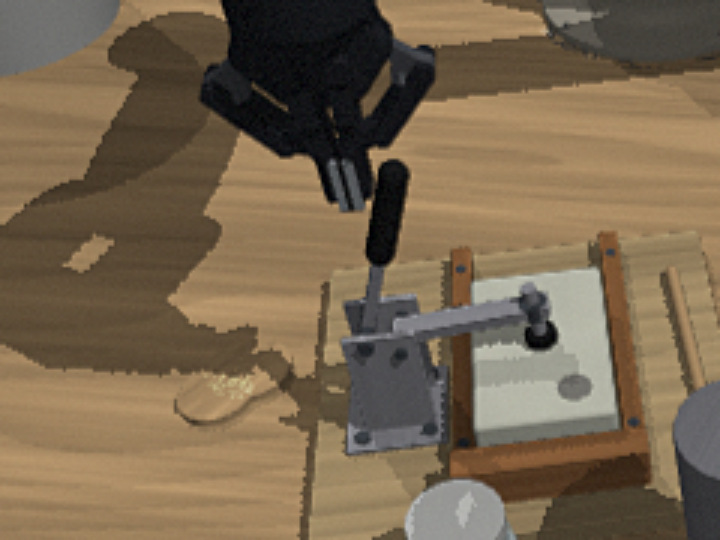

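The handle now leans past upright (tip 395,170), the pad sits on the mould's middle (540,335), and there is no force on the tool: it has snapped. I withdraw and check its position by projection.

In the tool's units: -0.04 m is -0.8, 0.03 m is 0.6.

Call:
tcp_steps:
  ticks:
    - {"ty": 0.4, "finger_gap": 0}
    - {"ty": 0.6, "finger_gap": 0}
    - {"ty": 0.6, "tz": -0.4, "finger_gap": 0}
    - {"ty": 0.4, "tz": -0.8, "finger_gap": 0}
    - {"tz": -0.8, "finger_gap": 0}
    - {"finger_gap": 0}
    - {"finger_gap": 0}
    - {"finger_gap": 0}

```text
time_s: 10.1
position: [0.5989, -0.1787, 0.3068]
tool_rot: [[0.965, 0.262, -0.002], [0.262, -0.965, 0.001], [-0.002, -0.002, -1.0]]
ft_force: [-1.4, 0.5, 0.2]
grip_width: 0.0001
gripper_force: 0.0
```

Run:
```python
from h import *
from rig import env, probe_bus, get_image
go(probe_bus.observe(),0,-.095,.21)
d=get_image("scene");im=d["pixels"].copy()
for a in(.98,1.19):
    f=a-np.radians(50);p=proj(d,[*(o+R@[0,-.105+.13*np.sin(f)]),.1+.13*np.cos(f)]);print(a,p)
    cv2.circle(im,tuple(np.int32(p.round())),1,(255,0,0) if a<1 else (0,255,0),-1)
cv2.imwrite("pics/s5.png",cv2.resize(im[130:310,80:320],None,fx=3,fy=3)[...,::-1])
```

```text
t 10.1 cradle [-1.000e-04 -1.902e-01] 0.3068 F [-1.4  0.5  0.2] shift [ 0.0002 -0.095   0.0969] turn -0.02
0.98 [191.93490224 183.21231267]
1.19 [208.4777266  184.30490144]
```

View pics/s5.png

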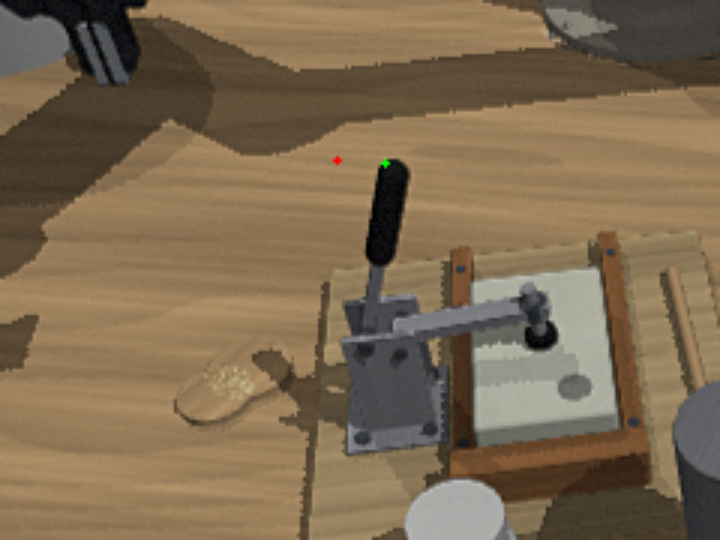

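The sleeve tip (395,165) is at the projected locked position (green, 385,163). The pad is on the mould (540,335), the mould is against the stop, and the gripper is clear.

```bash
python3 -c "
from rig import env, probe_bus, get_image
print(env.close_job())"
```

```text
the job is handed in; nothing more can be done
None
```

The mould is home against the end stop, the clamp handle is locked with its pad on the mould, and I handed the job in at about 10 s of the 54 s with the gripper clear; all of this was checked by camera, the pad's force was not measured, and no verdict came back.

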